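# Roll the clip-on trim home on a plinth board

## Task

Take the orange hand roller out of its stand and roll it firmly along the white clip-on trim on the edge of the clamped plinth board, until every link of the trim is pressed fully home along the whole length; then stand the roller upright in its stand again and let go. Press the trim with the roller only, never with the fingers, and keep the push below 30 newtons so the trim does not crack. Leave the jars and the tin beyond the board where they are.

Things in the scene. Friction and masses are not known exactly. Their poses are not given: they have to be found in the camera images.
- holder: Grey holder fixed to the worktop, base 62 x 290 x 8 mm, a clamp at each end (black screw on its -x face), holding a brown plinth board on edge, 18 mm thick, 262 mm long, with white trim on top. Origin: centre of its underside; z up, y along board and trim. Trim: 24 mm wide, ten rigid links 24 mm apart, centred at holder x = 0, y = -108, -84 ... +108 mm.
- trim_low_y (a point): Nominal middle of the first link's top (holder y = -108 mm), link proud: 88 mm above the worktop (84 when seated). Only a drawn point: the real board stands stuck in the clamps out of level (up to 0.045 rad) and too high or low (up to 6 mm), so the real trim here is up to 11 mm higher or lower. Not measured: find it by touch.
- trim_high_y (a point): Nominal middle of the last link's top (holder y = +108 mm), link proud: 88 mm above the worktop (84 when seated); here too the real trim is up to 11 mm higher or lower, not measured. The board is straight, so the height changes evenly from end to end; it does not give under the push.
- stand: Black open-topped box, the roller's stand, fixed to the worktop. 62 (x) x 66 (y) x 52 mm high, walls 6 mm, inside 50 x 54 mm. Origin: centre of its underside, z up.
- roller: Orange hand roller, about 0.3 kg, upright in the stand. Rubber wheel 44 mm dia., 30 wide, in a fork 41 wide; shoulder plate 66 (x) x 70 (y), 46 to 50 mm up; square handle 26 x 26, 50 to 102 mm up. Origin: lowest point of the wheel; z up along the handle, axle along x, rolls along y. In the stand the plate rests on the rim, the wheel hangs inside, origin 6 mm above the worktop.
- wheel (a joint): Turn of the roller's wheel about its axle, rad, free to turn either way, 0 at the start (one rad is 22 mm of rolling).
- link0 (a joint): Trim link at holder y = -108 mm: how far it is pressed down, m; 0 proud, 0.004 fully home on the board's edge (stop). Stays where left; a push of about 10 N moves it.
- link1 (a joint): Trim link at holder y = -84 mm: how far it is pressed down, m; 0 proud, 0.004 fully home on the board's edge (stop). Stays where left; a push of about 10 N moves it.
- link2 (a joint): Trim link at holder y = -60 mm: how far it is pressed down, m; 0 proud, 0.004 fully home on the board's edge (stop). Stays where left; a push of about 10 N moves it.
- link3 (a joint): Trim link at holder y = -36 mm: how far it is pressed down, m; 0 proud, 0.004 fully home on the board's edge (stop). Stays where left; a push of about 10 N moves it.
- link4 (a joint): Trim link at holder y = -12 mm: how far it is pressed down, m; 0 proud, 0.004 fully home on the board's edge (stop). Stays where left; a push of about 10 N moves it.
- link5 (a joint): Trim link at holder y = 12 mm: how far it is pressed down, m; 0 proud, 0.004 fully home on the board's edge (stop). Stays where left; a push of about 10 N moves it.
- link6 (a joint): Trim link at holder y = 36 mm: how far it is pressed down, m; 0 proud, 0.004 fully home on the board's edge (stop). Stays where left; a push of about 10 N moves it.
- link7 (a joint): Trim link at holder y = 60 mm: how far it is pressed down, m; 0 proud, 0.004 fully home on the board's edge (stop). Stays where left; a push of about 10 N moves it.
- link8 (a joint): Trim link at holder y = 84 mm: how far it is pressed down, m; 0 proud, 0.004 fully home on the board's edge (stop). Stays where left; a push of about 10 N moves it.
- link9 (a joint): Trim link at holder y = 108 mm: how far it is pressed down, m; 0 proud, 0.004 fully home on the board's edge (stop). Stays where left; a push of about 10 N moves it.
- spice_b: Spice jar with a red cap, 47 x 47 x 97 mm, standing beyond the board; a bystander. Origin: centre of its underside.
- tin_small: Small tin, 58 mm diameter, 72 mm high, dark blue and cream label, standing beyond the board; a bystander. Origin: centre of its underside.
- jar_small: Small jar of red preserve with a grey lid, 58 mm diameter, 85 mm high, standing beyond the board; a bystander. Origin: centre of its underside.

How it is judged:
On the way, in this order (a step that is already met when the one before it is completed fails the run):
1. the roller is lifted clear of its stand by the gripper (z of roller in the frame of stand above 0.056 m and contact force between the fingers and roller above 1 N), for 0.1 s.
2. the wheel, pressed on the trim, has rolled more than 3.5 rad (77 mm) one way (contact force between roller and holder above 2 N and (value of joint wheel above 3.5 rad or value of joint wheel below -3.5 rad)).
3. every link is pressed home to within 1.5 mm, the gripper still holding the roller (value of joint each of link0, link1, link2, link3, link4, link5, link6, link7, link8, link9 above 0.0025 m and contact force between the fingers and roller above 1 N), for 0.1 s.
At the end, for the whole second after the job is handed in: All ten links are within 1.5 mm of fully home; the roller stands upright (within 0.1 rad) and at rest in its stand, its plate down on the rim (within 3 mm in height, 10 mm sideways) (value of joint each of link0, link1, link2, link3, link4, link5, link6, link7, link8, link9 above 0.0025 m and horizontal distance between roller and stand below 0.01 m and z of roller in the frame of stand between 0.003 and 0.009 m and angle between roller's own z axis and vertical below 0.1 rad and linear speed of roller below 0.02 m/s); the robot touches nothing.
It fails at once if the roller pushes on the trim or holder with more than 30 N (contact force between roller and holder above 30 N).
It fails at once if the fingers or arm press on the trim, board or holder (contact force between any of the fingers, the arm and holder above 2 N).
It fails at once if a jar or the tin is moved by more than 20 mm (distance of any of spice_b, tin_small, jar_small from where it was at the start of the episode above 0.02 m).
It also fails if it takes over 72 s, if anything falls off the work surface, if the arm or the gripper's body presses on something with over 40 N, if the wrist force passes 120 N, or if a joint passes its speed limit or range.

## Robot

A 6-joint arm with a two-finger parallel gripper is mounted at the origin on a cart in front of the work surface, level with it; the furniture and walls round the work are solid. World frame = base frame: x ahead of the robot, y to its left, z up, the work surface at z = 0. Lengths are in m, angles in rad, forces in N, time in s.
With the tool pointing down it reaches from about 0.4 to 0.825 m from the base axis. Payload 7 kg.
Tool frame: the origin (TCP) lies midway between the tips of the shut fingers; the grasp point (between the pads) lies 19 mm behind it; z points along the fingers, y is the line along which they close (so a half turn about z gives the same grasp; the last joint's range is limited). The gripper opens to 85 mm and grips with 20 to 120 N. Pads are 22 mm wide; open, the fingers measure 114 mm over their backs; the gripper's body (76 mm by 85 mm) begins 54 mm behind the grasp point. The pads swing forward as they close: fully open they stand 13 mm farther back than shut.
Start: joints at [-0.967, 0.359, 0.012, 0, -1.224, -0.288], TCP at [0.21, -0.642, 0.21] pointing down, gripper open.
Joint ranges: [-3.07, 3.07], [-1.43, 2.12], [-1.02, 1.25], [-3.03, 1.67], [-3.05, -0], [-3.03, 3.03]. Speed limits (rad/s): [2.39, 2.39, 3.01, 3.14, 3.14, 3.14].

## Interface

Orientations are given as [roll, pitch, yaw] about the fixed x, y, z axes, in that order (R = Rz(yaw) Ry(pitch) Rx(roll)).
In Python, from rig import r, optics, ticket, readout gives the robot as it stands. Calls block until the motion is done:
- r.move_to(position, orientation): joint-space move of the TCP to a pose.
- r.move_l(position, rotation=None, speed=0.15, until_force=None): straight line of the TCP; rotation=None keeps the orientation; speed is the mean speed in m/s. With until_force (N) it stops when the force on the tool has changed by that much, and returns True; else False.
- r.goto_joints(angles): joint-space move.
- r.release() and r.close(grasp_force=None): open the fingers fully, or close them until they stop; grasp_force is the grip in N (None keeps the last).
- r.pause(seconds).
- r.inverse_kinematics(position, orientation): joint angles nearest the present ones, or None.
- optics.get_image(name): name is "scene" or "side" or "wrist"; returns a dict with "frame" (420x560x3 uint8, red, green, blue), "K" (3x3 intrinsics, pixels), "D" ([k1, k2, p1, p2, k3] as OpenCV has them; the pictures are not rectified), "R" (3x3) and "t" (3): a world point X has camera coordinates R X + t. Camera axes: x right, y down, z forward; pixel columns grow to the right and rows downward; lengths in m; the calibration is good to about 2 mm. A picture is of the moment at which its call begins. There is no depth.
A pose or a line that the arm cannot do raises r.Unreachable and nothing moves.
- ticket.close_job(): hands the job in; it is judged then, once.
Readings, each from a call of its own:
- readout.get_clock(): time.
- readout.get_q(): joint angles.
- readout.get_qvel(): joint speeds.
- readout.get_joint_efforts(): joint torques, N m.
- readout.get_position(): TCP position.
- readout.get_tool_rot(): TCP orientation.
- readout.get_force(): force on the tool from outside, world axes, zero at the start.
- readout.get_torque(): the same for the moment, N m.
- readout.get_gripper_width(): finger opening in m.
- readout.get_grasp_force(): force on a finger pad.
Only numpy, scipy, OpenCV 4.12 (cv2) and the standard library are available. Lean on these libraries where they do the work, as an engineer would, in place of code of your own. Each camera call takes 0.05 s, during which the arm holds its last target. There are 200 camera calls.

## Working session

There is one attempt and no reset: what is moved stays moved. The work goes in short steps, each a Python script; the robot and the scene stay as the last script left them, time stands still between calls to the robot, and variables do not carry over. Pictures are saved under pics/ and viewed, at most 10 in all, crops included, and the job is handed in when it is done.

```bash
mkdir -p pics; ls
python3 - <<'E'
from rig import r,optics,readout
import cv2,numpy as np
ims=[]
for n in("scene","side"):
    d=optics.get_image(n); np.savez(f"pics/{n}.npz",**d); cv2.imwrite(f"pics/{n}.png",cv2.cvtColor(d["frame"],cv2.COLOR_RGB2BGR))
    print(n,d["K"].tolist(),d["D"],np.round(-d["R"].T@d["t"],3),np.round(d["R"][2],2))
print(readout.get_clock(),readout.get_tool_rot())
E
```

```text
pics
scene [[430.2008723114354, 0.0, 285.6128654896887], [0.0, 430.2008723114354, 210.93074252554553], [0.0, 0.0, 1.0]] [-0.04853613  0.          0.          0.          0.        ] [0.229 0.672 0.403] [ 0.41 -0.83 -0.38]
side [[378.87531074131135, 0.0, 284.70842176405756], [0.0, 378.87531074131135, 211.59181242262758], [0.0, 0.0, 1.0]] [-0.07650203  0.          0.          0.          0.        ] [0.36  0.701 0.428] [ 0.26 -0.88 -0.4 ]
0.1 [ 3.14008416e+00 -1.82027057e-04 -2.82591199e+00]
```

View pics/scene.png

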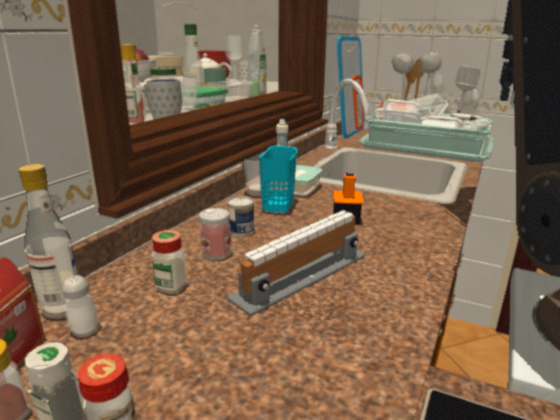

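View pics/side.png

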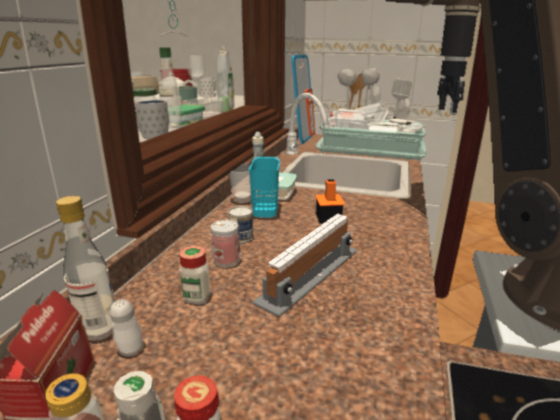

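The pictures show the holder running from about (235,300) to (365,255) in scene and (258,305) to (355,245) in side. The roller and stand are at (347,200) and (330,205). I'll measure coarsely from these, then refine with the wrist camera from above.

```bash
cat > h.py <<'E'
import cv2,numpy as np
def ray(d,uv):
    p=cv2.undistortPoints(np.array([[uv]],float),d["K"],d["D"])[0,0]
    return -d["R"].T@d["t"], d["R"].T@np.array([p[0],p[1],1])
def onz(d,uv,z):
    c,v=ray(d,uv); return c+v*(z-c[2])/v[2]
def tri(*pairs):
    A=np.zeros((3,3));b=np.zeros(3)
    for d,uv in pairs:
        c,v=ray(d,uv); v=v/np.linalg.norm(v); P=np.eye(3)-np.outer(v,v); A+=P;b+=P@c
    return np.linalg.solve(A,b)
def px(d,X): return cv2.projectPoints(np.array([X],float),cv2.Rodrigues(d["R"])[0],d["t"],d["K"],d["D"])[0][0,0]
E
python3 - <<'E'
from h import *
D=[dict(np.load(f"pics/{n}.npz")) for n in("scene","side")]
big=[]
for d,(x,y) in zip(D,[(225,165),(250,170)]):
    f=d["frame"]; hs=cv2.cvtColor(f,cv2.COLOR_RGB2HSV)
    m=cv2.inRange(hs,(3,180,120),(14,255,255)); m[:, :300]=0; m[230:]=0;m[:165]=0; m[:,370:]=0
    ys,xs=np.nonzero(m); print(len(xs),xs.min(),xs.max(),ys.min(),ys.max())
    top=(xs[ys<ys.min()+3].mean(),ys.min()+1.5); print("handle top",top,onz(d,top,.108))
    big.append(cv2.resize(f[y:y+145,x:x+150],None,fx=2.6,fy=2.6*1.5,interpolation=cv2.INTER_CUBIC))
cv2.imwrite("pics/crop.png",cv2.cvtColor(np.hstack(big),cv2.COLOR_RGB2BGR)); print(big[0].shape)
for d,P in zip(D,[[(232,297),(366,257)],[(258,300),(356,250)]]):
    print([onz(d,p,.008).round(3) for p in P])
E
```

```text
371 333 363 174 203
handle top (np.float64(348.7083333333333), np.float64(175.5)) [ 0.51179401 -0.2216874   0.108     ]
404 316 343 180 205
handle top (np.float64(329.8421052631579), np.float64(181.5)) [ 0.51227098 -0.21675399  0.108     ]
(566, 390, 3)
[array([0.564, 0.183, 0.008]), array([ 0.411, -0.05 ,  0.008])]
[array([0.564, 0.179, 0.008]), array([ 0.417, -0.058,  0.008])]
```

View pics/crop.png

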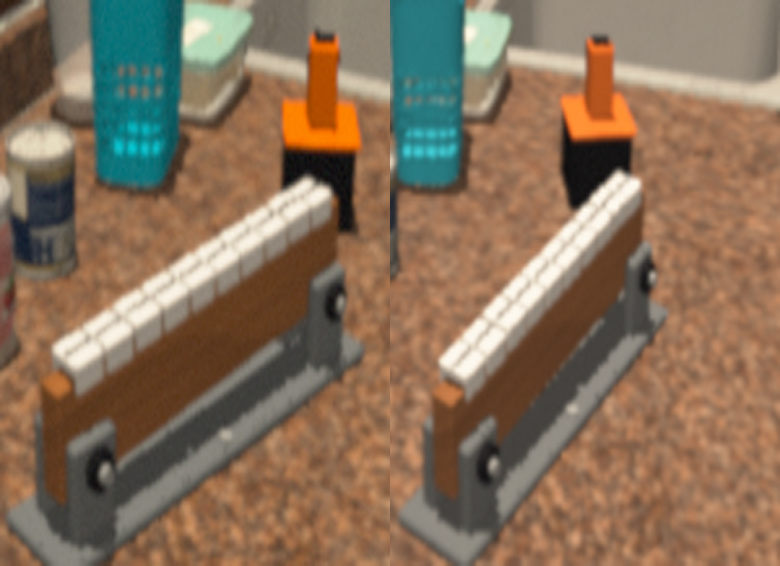

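The crop shows the orange plate and handle, the holder base corners, and the trim ten links long. The screws face the robot, so the holder's +y end is the near (camera) end. Next is a wrist view from above both.

Run:
```python
from h import *
from rig import r,optics,readout
out=[]
for i,(p,yaw) in enumerate([((.50,-.217,.30),-2.1),((.49,.063,.34),-2.1)]):
    for dy in (0,.5,1,1.57,-.5):
        try: r.move_to(list(p),[np.pi,0,yaw+dy]); break
        except r.Unreachable: print("unreach",p,yaw+dy)
    r.pause(.3)
    d=optics.get_image("wrist"); np.savez(f"pics/w{i}.npz",**d); out.append(d["frame"])
    print(readout.get_clock(),readout.get_position().round(3),readout.get_tool_rot().round(3),readout.get_q().round(2),(-d["R"].T@d["t"]).round(3),d["R"][2].round(2),d["K"][0,0])
cv2.imwrite("pics/w.png",cv2.cvtColor(cv2.resize(np.vstack(out),None,fx=.71,fy=.71,interpolation=cv2.INTER_AREA),cv2.COLOR_RGB2BGR))
```

```text
2.3417 [ 0.5   -0.217  0.3  ] [ 3.141 -0.    -2.101] [-0.05  0.1  -0.13  0.   -1.35 -0.48] [ 0.464 -0.279  0.464] [ 0.14  0.24 -0.96] 337.86540324992495
3.7833 [0.49  0.062 0.34 ] [ 3.141 -0.    -2.101] [ 0.53 -0.01 -0.15 -0.   -1.43 -1.06] [0.454 0.001 0.504] [ 0.14  0.24 -0.96] 337.86540324992495
```

View pics/w.png

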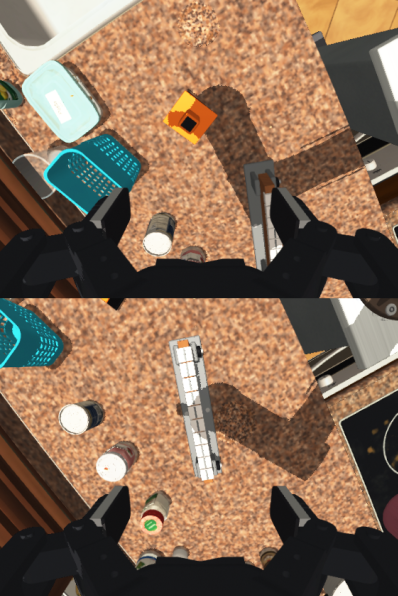

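The wrist picture shows the roller plate at about full-resolution (267,163) in view 0. In view 1 the holder runs from (260,60) to (290,258). I'll enlarge both to pick corners.

Run:
```python
from h import *
D=[dict(np.load(f"pics/w{i}.npz")) for i in (0,1)]
a=D[0]["frame"][115:215,215:315]; b=D[1]["frame"][45:265,225:325]
a=cv2.resize(a,None,fx=4,fy=4,interpolation=cv2.INTER_CUBIC); b=cv2.resize(b,None,fx=2.7,fy=2.7,interpolation=cv2.INTER_CUBIC)
a=cv2.copyMakeBorder(a,0,b.shape[0]-400,0,0,cv2.BORDER_CONSTANT)
cv2.imwrite("pics/wc.png",cv2.cvtColor(np.hstack([a,b]),cv2.COLOR_RGB2BGR))
# masks
hs=cv2.cvtColor(D[0]["frame"],cv2.COLOR_RGB2HSV); m=cv2.inRange(hs,(3,180,90),(28,255,255)); m[:115]=0;m[215:]=0;m[:,:220]=0;m[:,315:]=0
m=cv2.morphologyEx(m,cv2.MORPH_OPEN,np.ones((3,3)))
c=max(cv2.findContours(m,0,1)[0],key=cv2.contourArea)
P=np.array([onz(D[0],p,.056)[:2] for p in c[:,0]]).astype(np.float32); print("plate",cv2.minAreaRect(P*1000),[p.round(1) for p in cv2.boxPoints(cv2.minAreaRect(P*1000))])
hs=cv2.cvtColor(D[1]["frame"],cv2.COLOR_RGB2HSV); m=cv2.inRange(hs,(0,0,165),(180,50,255)); m[:60]=0;m[265:]=0;m[:,:235]=0;m[:,310:]=0
m=cv2.morphologyEx(m,cv2.MORPH_CLOSE,np.ones((5,5)))
c=max(cv2.findContours(m,0,1)[0],key=cv2.contourArea)
P=np.array([onz(D[1],p,.088)[:2] for p in c[:,0]]).astype(np.float32); print("trim",cv2.minAreaRect(P*1000))
```

```text
plate ((512.016357421875, -229.7129669189453), (66.40220642089844, 69.9627914428711), 22.4516544342041) [array([ 468. , -210.1], dtype=float32), array([ 494.7, -274.7], dtype=float32), array([ 556.1, -249.4], dtype=float32), array([ 529.3, -184.7], dtype=float32)]
trim ((490.50518798828125, 53.99750518798828), (250.07891845703125, 49.94529724121094), 69.57496643066406)
```

View pics/wc.png

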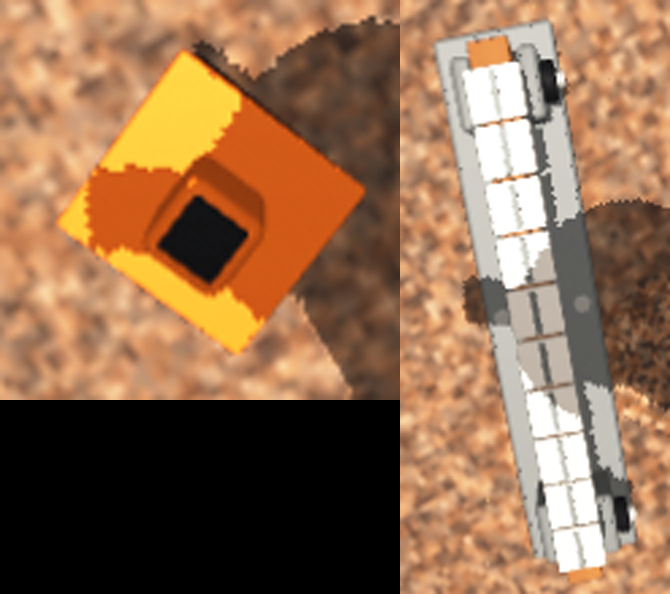

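The crop shows the plate cleanly as a 66 x 70 rectangle. The base corners (crop pixels) are (436,42), (549,20), (537,555) and (636,540). The trim top corners are (463,68), (519,62), (558,573) and (606,566).

Run:
```python
from h import *
d=dict(np.load("pics/w1.npz"))
f=lambda p:((p[0]-400)/2.7+225-.3,p[1]/2.7+45-.3)
B=np.array([onz(d,f(p),.008)[:2] for p in[(436,42),(549,20),(537,555),(636,540)]])
T=np.array([onz(d,f(p),.088)[:2] for p in[(463,68),(519,62),(558,573),(606,566)]])
for n,Q in(("base",B),("trim",T)):
    v=(Q[2]+Q[3]-Q[0]-Q[1])/2
    print(n,Q.round(4).tolist(),"c",Q.mean(0).round(4),"len",np.linalg.norm(v),"w",np.linalg.norm(Q[0]-Q[1]),np.linalg.norm(Q[2]-Q[3]),"yaw",np.arctan2(v[1],v[0])-np.pi/2)
# side edges of base
```

```text
base [[0.472, -0.0853], [0.4174, -0.0651], [0.5711, 0.182], [0.5163, 0.2032]] c [0.4942 0.0587] len 0.28556118636382827 w 0.058201946870131485 0.058813906854243266 yaw -0.3540929935393877
trim [[0.4647, -0.0566], [0.4428, -0.0465], [0.5482, 0.1664], [0.5257, 0.1752]] c [0.4954 0.0596] len 0.23743524999373503 w 0.02409174695389697 0.024083728640898472 yaw -0.35799783136858476
```

Run:
```python
from h import *
from rig import r
th=np.deg2rad(22.45)
print("grasp yaw options")
for k in range(-4,5):
    y=th+k*np.pi/2
    q=r.inverse_kinematics([.512,-.2297,.067],[np.pi,0,y]); print(k,round(y,3),None if q is None else np.round(q,2))
for k in range(-4,5):
    y=-.6+k*np.pi/2
    for p in([.42,-.04,.16],[.56,.16,.16]):
        q=r.inverse_kinematics(p,[np.pi,0,y]); print(k,round(y,3),None if q is None else np.round(q,2))
```

```text
grasp yaw options
-4 -5.891 [-0.07  0.31 -0.42  0.   -0.84  2.04]
-3 -4.321 [-0.07  0.31 -0.42 -0.   -0.84 -2.68]
-2 -2.75 [-0.07  0.31 -0.42  0.   -0.84 -1.11]
-1 -1.179 [-0.07  0.31 -0.42  0.   -0.84  0.46]
0 0.392 [-0.07  0.31 -0.42  0.   -0.84  2.04]
1 1.963 [-0.07  0.31 -0.42 -0.   -0.84 -2.68]
2 3.533 [-0.07  0.31 -0.42  0.   -0.84 -1.11]
3 5.104 [-0.07  0.31 -0.42  0.   -0.84  0.46]
4 6.675 [-0.07  0.31 -0.42  0.   -0.84  2.04]
-4 -6.883 [ 0.38 -0.03 -0.59  0.   -1.01  0.59]
-4 -6.883 [ 0.61  0.25 -0.27  0.   -1.06  0.36]
-3 -5.312 [ 0.38 -0.03 -0.59  0.   -1.01  2.16]
-3 -5.312 [ 0.61  0.25 -0.27  0.   -1.06  1.93]
-2 -3.742 [ 0.38 -0.03 -0.59 -0.   -1.01 -2.55]
-2 -3.742 [ 0.61  0.25 -0.27  0.   -1.06 -2.78]
-1 -2.171 [ 0.38 -0.03 -0.59  0.   -1.01 -0.98]
-1 -2.171 [ 0.61  0.25 -0.27  0.   -1.06 -1.21]
0 -0.6 [ 0.38 -0.03 -0.59  0.   -1.01  0.59]
0 -0.6 [ 0.61  0.25 -0.27  0.   -1.06  0.36]
1 0.971 [ 0.38 -0.03 -0.59  0.   -1.01  2.16]
1 0.971 [ 0.61  0.25 -0.27  0.   -1.06  1.93]
2 2.542 [ 0.38 -0.03 -0.59 -0.   -1.01 -2.55]
2 2.542 [ 0.61  0.25 -0.27  0.   -1.06 -2.78]
3 4.112 [ 0.38 -0.03 -0.59  0.   -1.01 -0.98]
3 4.112 [ 0.61  0.25 -0.27  0.   -1.06 -1.21]
4 5.683 [ 0.38 -0.03 -0.59  0.   -1.01  0.59]
4 5.683 [ 0.61  0.25 -0.27  0.   -1.06  0.36]
```

Estimates: roller at (0.512, -0.2297), yaw 0.392; holder centre at (0.495, 0.059), yaw -0.356. I'll grasp the handle closing along roller y.

Run:
```python
from h import *
from rig import r,optics,readout
o=[np.pi,0,-2.75]
r.move_to([.512,-.2297,.16],o); r.move_l([.512,-.2297,.064],speed=.12)
f0=readout.get_force(); r.close(100); r.pause(.2)
print(f0,readout.get_gripper_width(),readout.get_grasp_force(),readout.get_force(),readout.get_position())
r.move_l([.512,-.2297,.19],speed=.12); r.pause(.3)
print(readout.get_force(),readout.get_torque(),readout.get_gripper_width(),readout.get_grasp_force(),readout.get_clock())
ims=[]
for n in("side","wrist"):
    d=optics.get_image(n);np.savez(f"pics/g_{n}.npz",**d);ims.append(d["frame"])
ims[0]=cv2.resize(ims[0][100:260,250:463],(560,420))
cv2.imwrite("pics/g.png",cv2.cvtColor(cv2.resize(np.hstack(ims),(800,300)),cv2.COLOR_RGB2BGR))
```

```text
[ 0.97820615  0.16486262 -0.3224343 ] 0.024209511525297905 99.4524085521698 [-0.20567698 -0.90514516  5.3605347 ] [ 0.51235908 -0.22996076  0.06464089]
[ 0.83897033  0.46202467 -4.00142404] [ 0.00153979 -0.00997119 -0.02029538] 0.023929481089728987 98.33886981010437 8.3167
```

View pics/g.png

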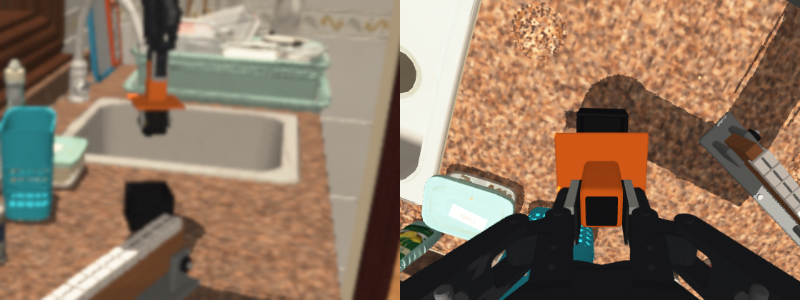

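The roller is held upright (side crop) with its wheel at about (600,120) in the wrist view. I'll zoom in on the wheel to confirm the axle direction.

Run:
```python
from h import *
f=dict(np.load("pics/g_wrist.npz"))["frame"][140:240,205:360]
s=dict(np.load("pics/g_side.npz"))["frame"][130:180,310:360]
g=lambda a:np.clip(255*(a/255.)**.4,0,255).astype(np.uint8)
a=cv2.resize(g(f),(620,400),interpolation=cv2.INTER_CUBIC);b=cv2.resize(g(s),(180,180),interpolation=cv2.INTER_CUBIC)
b=cv2.copyMakeBorder(b,0,220,0,0,cv2.BORDER_CONSTANT)
cv2.imwrite("pics/gz.png",cv2.cvtColor(np.hstack([a,b]),cv2.COLOR_RGB2BGR))
```

```text
(no output)
```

View pics/gz.png

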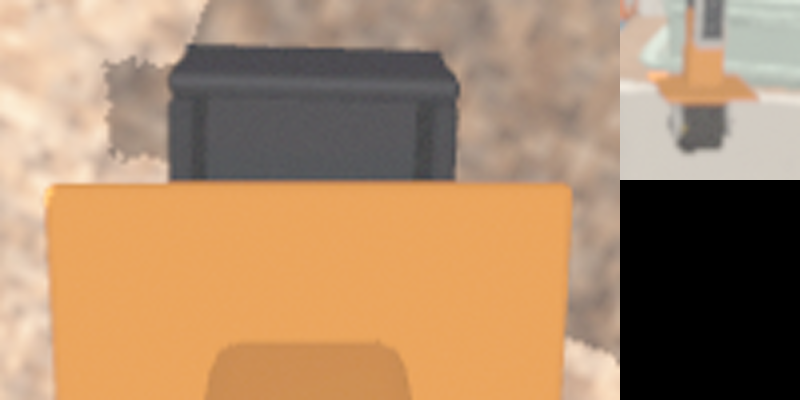

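The dark object could be the fork and wheel or the stand below. I'll decide by projecting the stand and the fork's extents into this view.

Run:
```python
from h import *
d=dict(np.load("pics/g_wrist.npz"))
off=lambda X:((px(d,X)-[205,140])*4).round(0).tolist()
c=np.array([.512,-.2297])
for th in(.392,.392+np.pi/2):
    R=np.array([[np.cos(th),-np.sin(th)],[np.sin(th),np.cos(th)]])
    P=lambda x,y,z:off(np.r_[c+R@[x,y],z])
    print("th",th)
    print(" plate",[P(x,y,.182) for x in(-.033,.033) for y in(-.035,.035)])
    print(" stand rim",[P(x,y,.052) for x in(-.031,.031) for y in(-.033,.033)])
    print(" fork",[P(x,y,.154) for x in(-.0205,.0205) for y in(-.01,.01)])
    print(" wheel bottom",[P(x,0,.132) for x in(-.015,.015)], "wheel rims",[P(0,y,.154) for y in(-.022,.022)])
print(-d["R"].T@d["t"])
```

```text
th 0.392
 plate [[32.0, 186.0], [569.0, 185.0], [60.0, 632.0], [544.0, 632.0]]
 stand rim [[155.0, 66.0], [451.0, 66.0], [163.0, 330.0], [443.0, 329.0]]
 fork [[236.0, 225.0], [367.0, 225.0], [240.0, 472.0], [364.0, 472.0]]
 wheel bottom [[302.0, 224.0], [302.0, 390.0]] wheel rims [[162.0, 352.0], [442.0, 352.0]]
th 1.9627963267948965
 plate [[74.0, 645.0], [47.0, 171.0], [529.0, 644.0], [555.0, 170.0]]
 stand rim [[172.0, 338.0], [164.0, 57.0], [434.0, 337.0], [442.0, 57.0]]
 fork [[173.0, 411.0], [169.0, 291.0], [431.0, 411.0], [434.0, 291.0]]
 wheel bottom [[215.0, 309.0], [389.0, 309.0]] wheel rims [[302.0, 480.0], [302.0, 216.0]]
[ 0.44557621 -0.25649326  0.35376487]
```

It is the stand, and the roller's wheel is hidden behind the plate. I'll carry the roller above the high end of the board, where the scene cameras look nearly along the board.

```bash
cat >> h.py <<'E'
HC=np.array([.495,.059]);HY=-.356
def trim(y,z,x=0): return [HC[0]+x*np.cos(HY)-y*np.sin(HY),HC[1]+x*np.sin(HY)+y*np.cos(HY),z]
OR=[np.pi,0,-2.75+(HY-.392)]
E
python3 - <<'E'
from h import *
from rig import r,optics,readout
r.move_to(trim(.108,.20),OR); r.pause(.3)
print(readout.get_position(),readout.get_force(),readout.get_clock(),readout.get_q().round(2))
ims=[]
g=lambda a:np.clip(255*(a/255.)**.5,0,255).astype(np.uint8)
for n in("scene","side"):
    d=optics.get_image(n);np.savez(f"pics/h_{n}.npz",**d); u,v=px(d,trim(.108,.15)).astype(int); print(u,v)
    ims.append(cv2.resize(g(d["frame"][v-55:v+55,u-40:u+40]),(400,550),interpolation=cv2.INTER_CUBIC))
cv2.imwrite("pics/hh.png",cv2.cvtColor(np.hstack(ims),cv2.COLOR_RGB2BGR))
E
```

```text
[0.5328057  0.15960707 0.19999907] [ 0.41802372 -0.32419585 -3.63595119] 10.1667 [ 0.64  0.17 -0.27  0.   -1.13 -2.57]
254 215
277 227
```

View pics/hh.png

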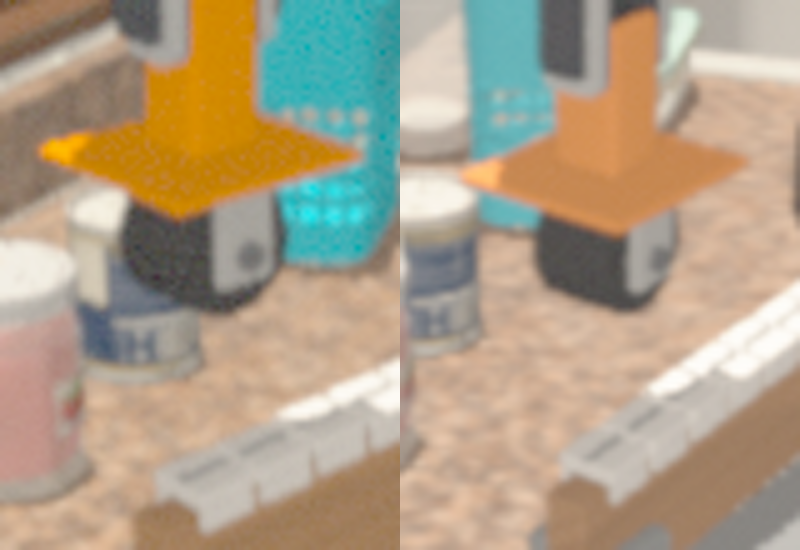

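The fork cheek with its axle faces the robot (-x side), and the tread faces along the board. The orientation is right. Now I'll touch both ends gently.

Run:
```python
from h import *
from rig import r,optics,readout
for y in(.108,-.108):
    r.move_l(trim(y,.175),speed=.15); r.move_l(trim(y,.162),speed=.08);r.pause(.2); f=readout.get_force()
    hit=r.move_l(trim(y,.128),speed=.02,until_force=4)
    r.pause(.1)
    print(y,hit,readout.get_position(),readout.get_force()-f,readout.get_torque().round(2),readout.get_clock())
    if y>0: r.move_l(trim(y,.175),speed=.1)
```

```text
0.108 True [0.53273943 0.16037033 0.14131272] [1.04192127 0.08116657 9.04143304] [ 0.33 -0.03  0.01] 12.2333
-0.108 True [ 0.45737727 -0.04225421  0.1491962 ] [-0.33513248  0.95393029  8.67051454] [ 0.13 -0.04  0.02] 15.7667
```

Run:
```python
from h import *
from rig import r,optics,readout
z=.1492
for i in range(12):
    z-=.0005; r.move_l(trim(-.108,z),speed=.02)
    f=readout.get_force(); print(round(z,4),readout.get_position()[2].round(4),f.round(1),round(readout.get_clock(),2))
    if f[2]>13: break
```

```text
0.1487 0.149 [-0.6  0.6  5.1] 16.02
0.1482 0.1486 [0.  0.2 5.6] 16.27
0.1477 0.148 [-0.2  0.3  5.8] 16.52
0.1472 0.1476 [0.3 0.4 5.4] 16.77
0.1467 0.147 [ 0.3 -0.   6.7] 17.02
0.1462 0.1466 [-0.  -0.3  5.5] 17.27
0.1457 0.146 [-0.8  0.1  6.9] 17.52
0.1452 0.1456 [0.2 1.  6.9] 17.77
0.1447 0.1453 [-0.5  0.3  6.8] 18.02
0.1442 0.1449 [-1.2  0.4  9.1] 18.27
0.1437 0.1446 [-1.1  0.  10.9] 18.52
0.1432 0.1443 [-1.3  0.2 11.4] 18.77
```

Run:
```python
from h import *
from rig import r,optics,readout
b=np.array([.3,.1,-3.6]); off=.0; y=-.108; log=[]
while y<.1105:
    y=min(y+.005,.111); r.move_l(trim(y,.1432-.0365*(y+.108)+off),speed=.02)
    f=readout.get_force()-b; off+=np.clip((f[2]-15)*8e-5,-.0004,.0006)
    log.append([y*1e3,off*1e3,readout.get_position()[2]*1e3,*f])
    if np.linalg.norm(f)>25: print("STOP"); break
print(np.array(log).round(1)); print(readout.get_clock(),readout.get_torque())
```

```text
[[-1.030e+02  2.000e-01  1.443e+02 -2.600e+00 -4.000e+00  1.790e+01]
 [-9.800e+01  4.000e-01  1.444e+02 -2.100e+00 -1.000e+00  1.680e+01]
 [-9.300e+01  5.000e-01  1.443e+02 -1.800e+00  6.000e-01  1.610e+01]
 [-8.800e+01  6.000e-01  1.443e+02 -2.500e+00  1.400e+00  1.710e+01]
 [-8.300e+01  9.000e-01  1.444e+02 -2.000e+00  4.000e-01  1.840e+01]
 [-7.800e+01  1.300e+00  1.446e+02 -3.200e+00 -3.800e+00  2.010e+01]
 [-7.300e+01  1.500e+00  1.447e+02 -2.500e+00  1.000e-01  1.780e+01]
 [-6.800e+01  1.700e+00  1.447e+02 -2.400e+00  6.000e-01  1.710e+01]
 [-6.300e+01  1.900e+00  1.447e+02 -1.600e+00  1.100e+00  1.700e+01]
 [-5.800e+01  2.200e+00  1.448e+02 -3.100e+00 -1.000e+00  1.870e+01]
 [-5.300e+01  2.500e+00  1.449e+02 -3.600e+00 -4.300e+00  1.960e+01]
 [-4.800e+01  2.600e+00  1.448e+02 -1.700e+00 -3.000e-01  1.560e+01]
 [-4.300e+01  2.600e+00  1.447e+02 -1.000e+00  6.000e-01  1.520e+01]
 [-3.800e+01  2.700e+00  1.447e+02 -1.900e+00  1.000e+00  1.660e+01]
 [-3.300e+01  3.000e+00  1.447e+02 -2.500e+00 -2.000e+00  1.890e+01]
 [-2.800e+01  3.200e+00  1.447e+02 -2.600e+00 -2.400e+00  1.660e+
[... 1282 characters left out ...]
1.600e+00 -3.100e+00  1.430e+01]
 [ 7.200e+01  2.000e+00  1.398e+02 -1.000e+00 -2.000e+00  1.270e+01]
 [ 7.700e+01  1.900e+00  1.395e+02  1.000e-01  1.600e+00  1.320e+01]
 [ 8.200e+01  1.700e+00  1.393e+02 -1.000e-01  5.000e-01  1.260e+01]
 [ 8.700e+01  1.400e+00  1.389e+02 -7.000e-01  1.600e+00  1.140e+01]
 [ 9.200e+01  1.300e+00  1.381e+02 -7.000e-01 -4.100e+00  1.340e+01]
 [ 9.700e+01  1.100e+00  1.380e+02 -2.000e-01 -1.100e+00  1.280e+01]
 [ 1.020e+02  8.000e-01  1.377e+02 -1.000e+00  5.000e-01  1.180e+01]
 [ 1.070e+02  6.000e-01  1.373e+02 -1.000e-01  1.700e+00  1.220e+01]
 [ 1.110e+02  5.000e-01  1.369e+02  1.000e-01  1.200e+00  1.300e+01]]
36.3167 [ 0.48621759 -0.05480839  0.0086477 ]
```

The mid-section rode up to 3 mm above the straight seated line, so the middle links may not be home. I'll roll back with a heavier, capped push in a short chunk and watch the height.

```bash
cat > back.py <<'E'
import sys
from h import *
from rig import r,optics,readout
b=np.array([.3,.1,-3.6])
line=lambda y:.1369-.0365*(y-.111)          # seated, actual TCP z under load
def run(y,z,yend,F=19,step=.006,press=3):
    log=[]
    while y>yend+1e-6:
        y=max(y-step,yend); z+=.0365*step; n=0
        while True:
            r.move_l(trim(y,z),speed=.03)
            f=readout.get_force()-b; a=readout.get_position()[2]
            log.append([y*1e3,z*1e3,(a-line(y))*1e3,f[1],f[2]])
            z+=np.clip((f[2]-F)*1e-4,-.0006,.0008); n+=1
            if np.linalg.norm(f)>26: print("STOP",f); z+=.001; yend=y
            if n>=press or a-line(y)<.0004 or f[2]>F-2.5: break
    print(np.array(log).round(1).tolist()); print(y,z,readout.get_clock())
E
python3 -c "
from back import *
run(.111,.1357,.06)"
```

```text
[[105.0, 135.9, 0.1, 0.4, 13.0], [99.0, 135.5, -0.2, 1.2, 15.6], [93.0, 135.4, -0.1, 0.7, 17.7], [87.0, 135.5, -0.0, 1.3, 17.7], [81.0, 135.6, 0.0, 1.8, 20.5], [75.0, 136.0, 0.3, 1.5, 20.6], [69.0, 136.3, 0.6, 2.1, 21.7], [63.0, 136.8, 0.9, 1.5, 21.5], [60.0, 137.3, 1.1, 1.5, 20.9]]
0.06 0.13748489085811844 39.3667
```

```bash
python3 -c "
from back import *
z=.1375
for i in range(5):
    z-=.0004; r.move_l(trim(.06,z),speed=.03); r.pause(.1)
    f=readout.get_force()-b; print(round(z,4),((readout.get_position()[2]-line(.06))*1e3).round(2),f.round(1),readout.get_torque().round(2),readout.get_clock())
    if f[2]>23.5: break
"
```

```text
0.1371 1.05 [-2.5  2.  22.8] [0.69 0.79 0.03] 39.7167
0.1367 0.9 [-2.8  1.4 23.4] [ 0.91  0.93 -0.06] 40.0667
0.1363 0.75 [-3.   1.3 24.8] [0.94 1.07 0.01] 40.4167
```

Run:
```python
from h import *
from rig import optics
ims=[]
g=lambda a:np.clip(255*(a/255.)**.6,0,255).astype(np.uint8)
for n in("scene","side"):
    d=optics.get_image(n);np.savez(f"pics/k_{n}.npz",**d); u,v=px(d,trim(.05,.11)).astype(int)
    ims.append(cv2.resize(g(d["frame"][v-60:v+60,u-40:u+40]),(400,600),interpolation=cv2.INTER_CUBIC))
cv2.imwrite("pics/kk.png",cv2.cvtColor(np.hstack(ims),cv2.COLOR_RGB2BGR))
```

```text
(no output)
```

View pics/kk.png

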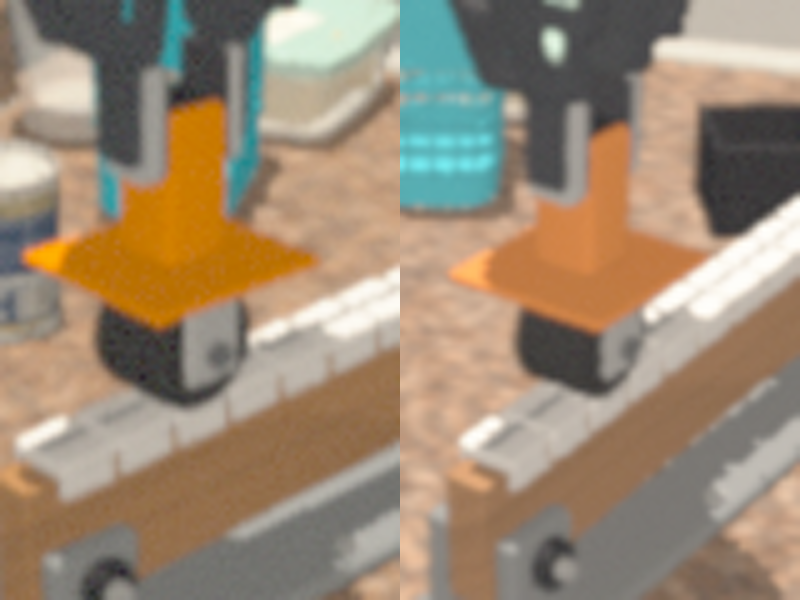

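The roller stands upright on the trim and nothing else is touching. To see which links are home, I'll compare each link's lower edge (trim/board boundary) in the fixed cameras now with the first pictures.

```bash
cat > links.py <<'E'
from h import *
def edge(d,y,tz):
    # sub-pixel row of the trim/board boundary below link at holder y on the -x face
    out=[]
    for dy in np.linspace(-.007,.007,9):
        u,v=px(d,trim(y+dy,tz,-.012)); f=cv2.cvtColor(d["frame"],cv2.COLOR_RGB2HSV)[:,:,1].astype(np.float32)
        rows=np.arange(v-4,v+16,.1,dtype=np.float32); s=cv2.GaussianBlur(cv2.remap(f,np.full((len(rows),1),u,np.float32),rows[:,None],1),(1,9),0)[:,0]
        i=np.where(s>90)[0]
        # first lasting crossing to saturated brown after white
        w=np.where(s<60)[0]
        if len(w) and len(i[i>w[0]]): out.append(rows[i[i>w[0]][0]]-v)
    return np.median(out) if out else np.nan
def compare(tag):
    for n in("scene","side"):
        a=dict(np.load(f"pics/{n}.npz"));b=dict(np.load(f"pics/{tag}_{n}.npz")); res=[]
        for k in range(10):
            y=-.108+.024*k; tz=.0873-.0365*y-.004*0
            sc=px(a,trim(y,tz-.004,-.012))[1]-px(a,trim(y,tz,-.012))[1]
            res.append(((edge(b,y,tz)-edge(a,y,tz))/sc*4).round(1))
        print(n,res,"mm down; px per 4mm",round(float(sc),1))
E
python3 -c "
from links import *
compare('k'); compare('h')"
```

```text
scene [np.float64(3.2), np.float64(3.4), np.float64(3.3), np.float64(3.3), np.float64(3.6), np.float64(3.7), np.float64(3.7), np.float64(4.3), np.float64(3.2), np.float64(3.3)] mm down; px per 4mm 2.3
side [np.float64(2.8), np.float64(3.5), np.float64(3.6), np.float64(3.1), np.float64(3.7), np.float64(3.5), np.float64(3.6), np.float64(4.2), np.float64(3.3), np.float64(3.4)] mm down; px per 4mm 2.0
scene [np.float64(0.2), np.float64(0.0), np.float64(0.0), np.float64(0.0), np.float64(0.2), np.float64(0.2), np.float64(0.0), np.float64(0.2), np.float64(0.0), np.float64(0.0)] mm down; px per 4mm 2.3
side [np.float64(-0.1), np.float64(0.0), np.float64(0.0), np.float64(-0.0), np.float64(0.2), np.float64(0.2), np.float64(0.0), np.float64(0.0), np.float64(0.0), np.float64(0.0)] mm down; px per 4mm 2.0
```

All ten links moved down evenly, about 3.3–4 mm in both cameras, so they are home. The height bump must be a slight shift of the roller in the grip. I'll return above the stand at the earlier pose and compare with the earlier picture.

Run:
```python
from h import *
from rig import r,optics,readout
p=readout.get_position(); r.move_l([p[0],p[1],.20],speed=.15)
r.move_to([.512,-.2297,.19],[np.pi,0,-2.75]); r.pause(.3)
print(readout.get_position(),readout.get_force(),readout.get_clock(),readout.get_gripper_width())
ims=[]
for n in("side","wrist","scene"):
    d=optics.get_image(n);np.savez(f"pics/p_{n}.npz",**d)
    if n=="scene":continue
    for t in("g","p"):
        dd=dict(np.load(f"pics/{t}_{n}.npz"));h=cv2.cvtColor(dd["frame"],cv2.COLOR_RGB2HSV); m=cv2.inRange(h,(3,170,80),(28,255,255))
        c,s=(None,None); u,v=px(dd,[.512,-.2297,.185]).astype(int); w=60 if n=="side" else 130
        k=np.zeros_like(m);k[max(v-w,0):v+w,max(u-w,0):u+w]=255;m=cv2.morphologyEx(m&k,cv2.MORPH_OPEN,np.ones((3,3)))
        C=max(cv2.findContours(m,0,1)[0],key=cv2.contourArea)[:,0]
        print(n,t,"L",C[C[:,0].argmin()],"R",C[C[:,0].argmax()],"B",C[C[:,1].argmax()],"T",C[C[:,1].argmin()],cv2.contourArea(C))
        f=dd["frame"]
        ims.append(cv2.resize(f[130:180,305:365] if n=="side" else f[140:340,180:420],(390,290),interpolation=cv2.INTER_CUBIC))
cv2.imwrite("pics/pp.png",cv2.cvtColor(np.vstack([np.hstack(ims[:2]),np.hstack(ims[2:])]),cv2.COLOR_RGB2BGR))
```

```text
[ 0.512271   -0.22902545  0.19004185] [-0.09743119  0.6785332  -2.93607502] 42.7 0.024216050359935605
side g L [319 150] R [345 156] B [327 158] T [328 143] 220.0
side p L [319 150] R [344 156] B [327 158] T [328 143] 217.5
wrist g L [216 187] R [347 204] B [259 317] T [247 185] 10712.5
wrist p L [216 187] R [347 203] B [259 317] T [247 185] 10712.5
```

View pics/pp.png

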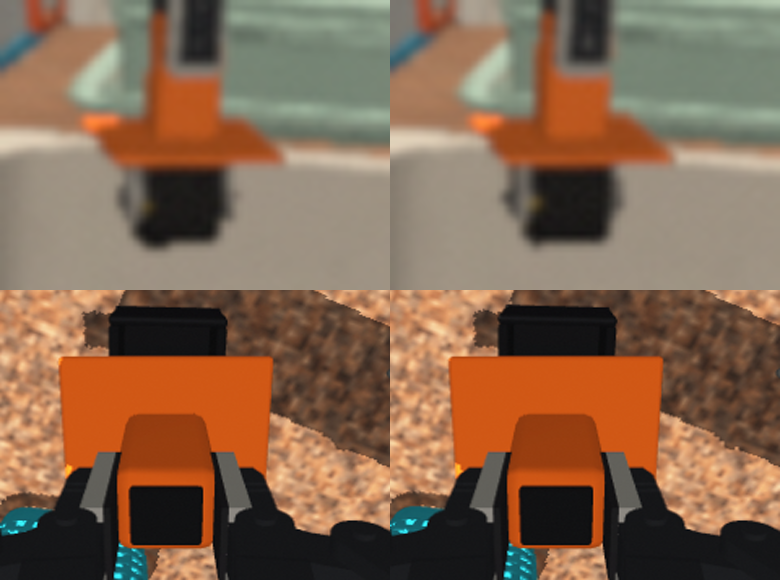

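The roller sits in the grip exactly as before (identical in both views). I'll re-check the links without the gripper's shadow.

```bash
python3 -c "
from links import *
compare('p')"
```

```text
scene [np.float64(3.2), np.float64(3.4), np.float64(3.1), np.float64(3.3), np.float64(3.6), np.float64(3.7), np.float64(3.7), np.float64(4.2), np.float64(3.2), np.float64(3.2)] mm down; px per 4mm 2.3
side [np.float64(2.8), np.float64(3.5), np.float64(3.6), np.float64(2.9), np.float64(3.7), np.float64(3.5), np.float64(3.8), np.float64(4.0), np.float64(3.3), np.float64(3.4)] mm down; px per 4mm 2.0
```

All links read the same as the end links, which are certainly home. Now I'll place the roller.

Run:
```python
from h import *
from rig import r,optics,readout
X=[.5122,-.2298]
r.move_l(X+[.085],speed=.1)
hit=r.move_l(X+[.0635],speed=.03,until_force=5)
print(hit,readout.get_position(),readout.get_force(),readout.get_clock())
if readout.get_position()[2]<.068:
    r.release(); r.pause(.2); r.move_l(X+[.17],speed=.12); r.move_l([X[0]-.06,X[1],.26],speed=.15)
    d=optics.get_image("wrist");np.savez("pics/e.npz",**d)
    hs=cv2.cvtColor(d["frame"],cv2.COLOR_RGB2HSV); m=cv2.inRange(hs,(3,180,90),(28,255,255)); u,v=px(d,X+[.056]).astype(int); print(u,v)
    k=np.zeros_like(m);k[max(v-90,0):v+90,max(u-90,0):u+90]=255;m=cv2.morphologyEx(m&k,cv2.MORPH_OPEN,np.ones((3,3)))
    c=max(cv2.findContours(m,0,1)[0],key=cv2.contourArea)
    print(cv2.minAreaRect((np.array([onz(d,p,.056)[:2] for p in c[:,0]])*1000).astype(np.float32)),readout.get_force(),readout.get_clock())
```

```text
True [ 0.5118303  -0.22977506  0.0646653 ] [-0.71762472  1.04589482  4.50832781] 44.7
260 224
((511.1806335449219, -229.33782958984375), (66.75422668457031, 69.13337707519531), 22.483917236328125) [ 1.00237435 -0.04546593 -0.62153295] 47.4833
```

The plate is back on the rim at its original position and angle, and the gripper is clear.

```bash
python3 -c "
from rig import ticket
print(ticket.close_job())"
```

```text
the job is handed in; nothing more can be done
None
```

I handed the job in at about 47 s: in both cameras all ten links read about as far down as the end links I felt reach their stops, the highest push I read was about 25 N, and the roller is back upright in its stand with the gripper clear. No verdict came back.

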